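Push the mask box home into the locating corner

ROBOT

A 6-joint arm with a two-finger parallel gripper is mounted at the origin on the work surface. World frame = base frame: x ahead of the robot, y to its left, z up, the work surface at z = 0. Lengths are in m, angles in rad, forces in N, time in s.
With the tool pointing down it reaches from about 0.3 to 0.95 m from the base axis. Payload 3.1 kg.
Tool frame: the origin (TCP) lies midway between the tips of the shut fingers; the grasp point (between the pads) lies 19 mm behind it; z points along the fingers, x is the direction in which the jaws open and shut, and the axes are right-handed (so a half turn about z gives the same grasp; the last joint's range is limited). The gripper opens to 85 mm and grips with 20 to 120 N. Pads are 22 mm wide; open, the fingers measure 114 mm over their backs; the gripper's body (76 mm by 85 mm) begins 54 mm behind the grasp point. The pads swing forward as they close: fully open they stand 13 mm farther back than shut.
Start: joints at [-1.358, 0.308, 1.634, -0, 1.2, -0.07], TCP at [0.174, -0.6, 0.231] pointing down, gripper open.
Joint ranges: [-3.06, 3.06], [-0.79, 1.96], [0.05, 2.63], [-1.19, 4.34], [0.05, 2.64], [-2.94, 2.94]. Speed limits (rad/s): [2.79, 2.79, 3.14, 3.14, 3.14, 3.14].

INTERFACE

Orientations are given as a rotation vector (axis times angle).
In Python, from station import * gives the robot as it stands. The module is installed in compiled form; this text tells all that it offers.
- The arm moves only by the tool send_rows, never from a script. Its argument "deltas" is a list of rows, each a list of 3 entries, a list of its own where there are three numbers: the shift along the tool's x, y, z in m, then the turn, a rotation vector about the tool's x, y, z in degrees, then the opening, from 0 (shut) to 1 (fully open). A call has 1 to 8 rows; each row shifts and turns the commanded pose from where the row before left it, along the tool's axes as they then stand; what a row does not reach is not made up. A row lasts 1/10 s, in which the tool goes at most 50 mm and 8.59 degrees, less where a joint would pass 70% of its speed; a pose out of reach is approached as far as the arm can. A call with a gripper value outside its range is refused whole. The fingers move at their own pace and stop on an object; "force" is the grip in N (left out, the last holds). Time passes only in rows, so rows that do not move let the fingers close. It gives the time, the measured TCP pose, the force and the opening at its end, in the units of the state.
- read_state(): the state, without advancing time (a new reading comes with each control period).
- camera(name): name is "scene" or "side" or "wrist"; returns the picture (400x640x3 uint8, red, green, blue); there is no depth.
- camera_params(name): a dict with "fx", "fy", "cx", "cy" (pixels), "rvec" (rotation vector, rad) and "tvec" (3), from world to camera coordinates, as OpenCV has them. Camera axes: x right, y down, z forward; pixel columns grow to the right and rows downward; lengths in m; the calibration is good to about 2 mm. A picture is of the moment at which its call begins: read the wrist's pose just before it. camera_params takes no time and is no camera call; for the wrist camera it gives the pose at the moment of the call.
- sign_off(): hands the job in, once; it reports no verdict.
Trained networks look in the newest picture that a camera, given by its name, has taken for a name from the list of things; names that differ only in an ending like _2 or _b are one class to them, and where a whole thing is asked for, a point or a joint stands for the part that bears it (a point fixed in the world has none). Each returns a list of dicts, best first, with "confidence" (0 to 1); they miss things now and then, are a little off and sometimes report something else, mostly with a low value. They report only what shows in the picture. A call takes as long as a camera call. They do not tell look-alikes from the thing itself.
- recognise(camera, query): "xy" ([column, row] in pixels, amid what is visible of it).
- place_of(camera, query): "xy" ([column, row] in pixels: a listed point, or the origin of a listed thing).
The state is a dict: "time": time; "joint_positions": joint angles; "dq": joint speeds; "tau": joint torques, N m; "position": TCP position; "tcp_rot": TCP orientation; "ft_force": force on the tool from outside, world axes, zero at the start; "moment": the same for the moment, N m; "grip_width": finger opening in m.
Only numpy, scipy, OpenCV 4.12 (cv2) and the standard library are available. Lean on these libraries where they do the work, as an engineer would, in place of code of your own. Each camera call takes 0.05 s, during which the arm holds its last target.

TASK

Without grasping or lifting anything, push the flat square mask box along the bench into the inside corner formed by the long black fence and the short black stop bar, until one of its sides lies flush against the fence and the adjoining side lies against the stop. Keep the box flat on the bench, leave everything else where it stands, and finish with the robot clear of everything.

Things in the scene. Friction and masses are not known exactly. Their poses are not given: they have to be found in the camera images.
- mask_box_center (a point): centre (half-way up, 14 mm above the bench) of the flat square mask box, closed, white lid on a grey base: 100 x 100 mm in plan, 28 mm high, about 0.25 kg, loose on the steel bench, too wide for most grippers. Its x and y axes are parallel to its sides and z is up. At the start it lies on the robot's side of the fence, 52 to 112 mm short of touching it (measured between centre and touching centre), turned up to 0.3 rad from square with it
- fence: fixed black bar bolted to the bench: 16 mm thick (its x), 400 mm long (its y), 20 mm high; origin at the centre of its underside. Its +x points away from the robot's side, so its working face is the plane x = -8 mm in its frame. It is turned up to 0.25 rad from the world axes
- stop: fixed black bar bolted to the bench near one end of the fence, at right angles to it on the robot's side: 90 mm long (its x, 0 to 5 mm short of the fence), 20 mm thick (its y), 20 mm high; origin at the centre of its underside; same yaw as the fence. It stands 155 to 175 mm from the fence's middle, at the fence's left end (+y of the fence) or right end (-y), differently each time; its working face is the long side towards the fence's middle, 10 mm from its origin
- tape_roll: white roll of tape lying flat, ring 70 mm outside diameter, 24 mm high; loose; stands near the end of the fence that has no stop. Leave alone; origin at the centre of its underside.
- vial: small amber vial with white cap, 24 mm diameter, 42 mm high, upright, loose; on the robot's side of the work area, left or right. Leave alone; origin at the centre of its underside.
- dish: small open glass dish, 56 mm diameter, 14 mm high, loose; on the robot's side of the work area, left or right. Leave alone; origin at the centre of its underside.
- beaker: empty glass beaker, 68 mm diameter, 92 mm high, upright, loose, far left. Leave alone; origin at the centre of its underside.
- wash_bottle: white plastic bottle, 64 mm diameter, 150 mm high, upright, loose, far left. Leave alone; origin at the centre of its underside.
- reagent_jar: amber jar with paper label, 60 mm diameter, 110 mm high, upright, loose, far right. Leave alone; origin at the centre of its underside.
- tweezers: steel tweezers lying flat, about 120 mm long, 5 mm high, loose, far right. Leave alone; origin at the centre of its underside.
- mask_box: the same mask box; origin at the centre of its underside, 14 mm below its centre; same axes.
There are look-alikes about, which are no part of the job. Leave any brown look-alike of the mask_box alone.

How it is judged:
At the end, for the whole second after the job is handed in: The mask box lies flat and at rest in the inside corner: within 4 mm of touching the fence, within 4 mm of touching the stop (measured at its centre), and square with the fence within 0.05 rad (x of mask_box_center in the frame of fence between -0.062 and -0.05 m and y of mask_box_center in the frame of stop between -0.064 and 0.064 m and y of mask_box_center in the frame of fence between -0.14 and 0.14 m and (angle between the x axis of mask_box_center and the x axis of fence, either way round below 0.05 rad or angle between the x axis of mask_box_center and the y axis of fence, either way round below 0.05 rad) and height (world z) of mask_box_center below 0.017 m and angle between mask_box_center's own z axis and vertical below 0.05 rad and linear speed of mask_box below 0.01 m/s).
It fails at once if the mask box is lifted off the bench (centre more than 10 mm above its resting height) or tipped by more than 0.25 rad (height (world z) of mask_box_center above 0.024 m or angle between mask_box_center's own z axis and vertical above 0.25 rad).
It fails at once if another loose thing (tape roll, vial, dish, beaker, bottle, jar, tweezers) is moved by more than 20 mm or knocked over (distance of any of tape_roll, vial, dish, beaker, wash_bottle, reagent_jar, tweezers from where it was at the start of the episode above 0.02 m or angle between any of tape_roll, vial, dish, beaker, wash_bottle, reagent_jar, tweezers's own z axis and vertical above 0.35 rad).
It also fails if it takes over 42 s, if anything falls off the work surface, if the arm or the gripper's body presses on something with over 40 N, if the wrist force passes 120 N, or if a joint passes its speed limit or range.

## Working session

There is one attempt and no reset: what is moved stays moved. The work goes in short steps, Python scripts to look and compute and a tool call to move; the robot and the scene stay as the last step left them, time stands still between calls to the robot, and variables do not carry over. Pictures are saved under pics/ and viewed, and the job is handed in when it is done.

Besides the shell and the picture viewer there is one more tool, called after "Emit:" as name(argument=value, ...) on one line, values as JSON. send_rows: Moves the arm, as the interface text tells. Its arguments: {"type":"object","properties":{"deltas":{"type":"array","items":{"type":"array"}},"force":{"type":"number"}},"required":["deltas"]}

```bash
mkdir -p pics
cat > h.py <<'E'
from station import *
import numpy as np, cv2
from scipy.spatial.transform import Rotation as R
def save(n,f):
    im=camera(n); cv2.imwrite(f,im[:,:,::-1]); return im
def ray(n,px,z,p=None):
    p=p or camera_params(n)
    M=R.from_rotvec(p['rvec']).as_matrix(); t=np.array(p['tvec'])
    d=M.T@np.array([(px[0]-p['cx'])/p['fx'],(px[1]-p['cy'])/p['fy'],1]); c=-M.T@t
    return c+d*(z-c[2])/d[2]
def proj(n,X):
    p=camera_params(n); K=np.array([[p['fx'],0,p['cx']],[0,p['fy'],p['cy']],[0,0,1.]])
    return cv2.projectPoints(np.array(X,float).reshape(-1,3),np.array(p['rvec'],float),np.array(p['tvec'],float),K,None)[0].reshape(-1,2)
E
python3 - <<'E'
from h import *
save('scene','pics/s0.png'); 
H={'mask_box_center':.014}
for q in ['mask_box_center','fence','stop','tape_roll','vial','dish','beaker','wash_bottle','reagent_jar','tweezers']:
    for r in place_of('scene',q)[:3]: print(q,np.round(r['xy'],1),round(r['confidence'],2),ray('scene',r['xy'],H.get(q,0)).round(4))
save('side','pics/d0.png')
for q in ['mask_box_center','fence','stop','vial','dish']:
    for r in place_of('side',q)[:3]: print(q,np.round(r['xy'],1),round(r['confidence'],2),ray('side',r['xy'],H.get(q,0)).round(4))
s=read_state();print(s['time'],s['position'],s['tcp_rot'],s['grip_width'])
print(R.from_rotvec(s['tcp_rot']).as_matrix().round(3))
E
```

```text
mask_box_center [249.3 195.1] 0.96 [ 0.3129 -0.1021  0.014 ]
mask_box_center [320.  225.7] 0.84 [0.5412 0.0118 0.014 ]
mask_box_center [191.4 196.6] 0.83 [ 0.2243 -0.2566  0.014 ]
fence [337.  265.9] 0.57 [ 0.6776 -0.0237  0.    ]
stop [271.4 270.1] 0.75 [ 0.5966 -0.1769  0.    ]
tape_roll [386. 240.] 0.94 [0.677 0.147 0.   ]
vial [267.6 230.4] 0.64 [ 0.465 -0.119  0.   ]
vial [362.9 206.5] 0.15 [0.5323 0.1773 0.    ]
dish [362.6 209.5] 0.57 [0.5424 0.1682 0.    ]
beaker [395.  165.6] 0.58 [0.4269 0.4026 0.    ]
beaker [206.3 303.5] 0.19 [ 0.601  -0.3571  0.    ]
wash_bottle [450.3 205. ] 0.91 [0.6728 0.4138 0.    ]
reagent_jar [179.5 264. ] 0.93 [ 0.4489 -0.3722  0.    ]
tweezers [203.1 305.5] 0.71 [ 0.6021 -0.3656  0.    ]
tweezers [177.6 263.8] 0.15 [ 0.4456 -0.3762  0.    ]
mask_box_center [298.2 215.3] 0.94 [0.5328 0.0076 0.014 ]
mask_box_center [364.9 240.7] 0.61 [0.3605 0.097  0.014 ]
mask_box_center [407.1 163.6] 0.56 [ 0.2309 -0.2694  0.014 ]
fence [239.7 206.5] 0.87 [ 0.6985 -0.039   0.    ]
stop [285.3 179.5] 0.58 [ 0.5926 -0.1796  0.    ]
stop [297.2 216.4] 0.31 [ 0.5374 -0.0055  0.    ]
vial [325.6 194.4] 0.65 [ 0.4691 -0.111   0.    ]
dish [291.6 263.9] 0.76 [ 0.53    0.1742 -0.    ]
0.85 [ 0.17438027 -0.60017805  0.23128663] [-2.51226329e+00  1.88624683e+00 -2.35786555e-05] 0.08513629544603295
[[ 0.279 -0.96   0.   ]
 [-0.96  -0.279  0.   ]
 [-0.    -0.    -1.   ]]
```

Run:
```python
import cv2
for n in 'sd':
    im=cv2.imread(f'pics/{n}0.png'); c=im[130:330,150:480] if n=='s' else im[120:320,180:440]
    cv2.imwrite(f'pics/{n}0z.png',cv2.resize(c,(792,480) if n=='s' else (780,600),interpolation=cv2.INTER_CUBIC))
```

```text
(no output)
```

View pics/s0z.png

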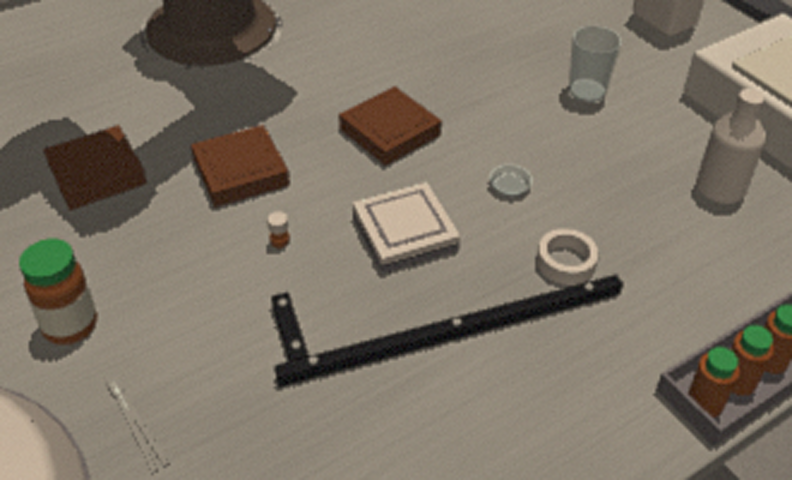

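View pics/d0z.png

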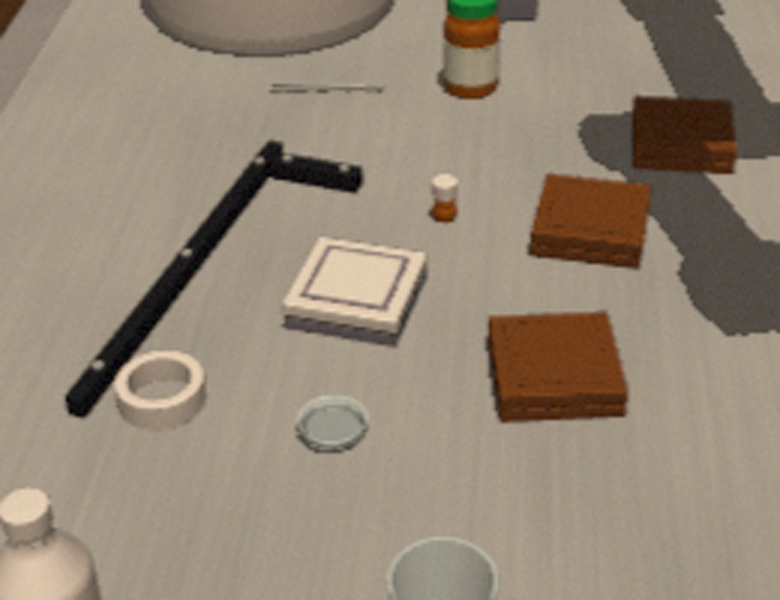

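Run:
```python
from h import *
def S(n,u,v): return (150+(u+.5)/2.4-.5,130+(v+.5)/2.4-.5) if n=='scene' else (180+(u+.5)/3-.5,120+(v+.5)/3-.5)
d={'scene':[(313,360),(457,322),(589,286),(282,300),(296,345)],'side':[(263,159),(186,253),(97,366),(345,168),(287,158)]}
for n in d:
    P=np.array([ray(n,S(n,*c),.02) for c in d[n]]);print(n,P.round(4).tolist())
    a=P[2]-P[0];print('fence yaw',np.arctan2(-a[0],a[1]), 'stopyaw',np.arctan2(*(P[4]-P[3])[[1,0]]))
for n,f in (('scene','s0'),('side','d0')):
    im=cv2.imread(f'pics/{f}.png')
    # rectify plane z=.028, 0.5mm/px
    g=np.array([[.4,-.15],[.7,-.15],[.7,.15],[.4,.15]])
    src=proj(n,np.c_[g,[.028]*4]).astype(np.float32)
    dst=np.array([[0,600],[600,600],[600,0],[0,0]],np.float32)  # col = (x-.4)*2000,row=(.15-y)*2000
    w=cv2.warpPerspective(im,cv2.getPerspectiveTransform(src,dst),(600,600),flags=cv2.INTER_CUBIC)
    cv2.imwrite(f'pics/{f}r.png',w)
    m=(w.min(2)>165).astype(np.uint8); m=cv2.morphologyEx(m,cv2.MORPH_OPEN,np.ones((9,9)))
    m=cv2.morphologyEx(m,cv2.MORPH_CLOSE,np.ones((21,21)))
    for c in cv2.findContours(m,0,1)[0]:
        if cv2.contourArea(c)>8000:
            r=cv2.minAreaRect(c);print(n,'box',.4+r[0][0]/2000,.15-r[0][1]/2000,np.array(r[1])/2000,r[2], 'yaw',np.deg2rad(-r[2]))
```

```text
scene [[0.6488, -0.1788, 0.02], [0.6888, -0.0229, 0.02], [0.7271, 0.1328, 0.02], [0.5602, -0.1685, 0.02], [0.6224, -0.1846, 0.02]]
fence yaw -0.24598928934800401 stopyaw -0.25206988755821946
side [[0.6451, -0.1824, 0.02], [0.6877, -0.0239, 0.02], [0.7267, 0.1315, 0.02], [0.5631, -0.1713, 0.02], [0.622, -0.1857, 0.02]]
fence yaw -0.25432829506248333 stopyaw -0.2392256061496289
side box 0.5319557800292969 0.012720031738281234 [0.09712423 0.09944704] 10.885525703430176 yaw -0.18998826433532837
```

View pics/s0r.png

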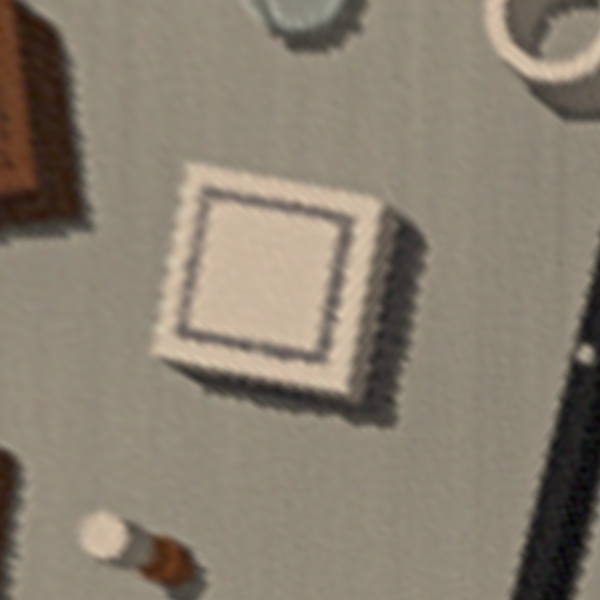

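View pics/d0r.png

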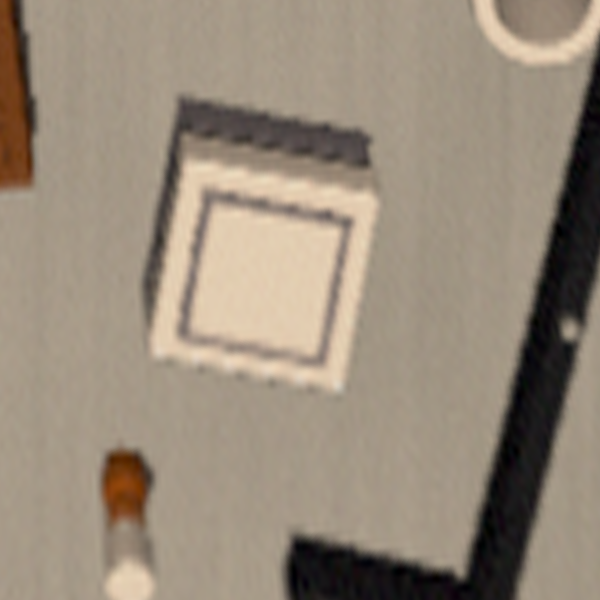

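The white box is at about (0.533, 0.013) with yaw −0.165. The fence centre is at about (0.688, −0.0235) with yaw −0.249. The stop is at the right (−y) end, and the brown boxes are look-alikes. The vial sits beside the direct path, so I'll push to the fence first and then slide the box along it to the stop.

Emit:
send_rows(deltas=[[[-0.0376,-0.0321,0],[0,0,0],0.6],[[-0.0376,-0.0321,0],[0,0,0],0.6],[[-0.0376,-0.0321,0],[0,0,0],0.6],[[-0.0376,-0.0321,0],[0,0,0],0.6],[[-0.0376,-0.0321,0],[0,0,0],0.6],[[-0.0376,-0.0321,0],[0,0,0],0.6],[[-0.0376,-0.0321,0],[0,0,0],0.6]])

```text
time: 1.55
position: [0.3172, -0.283, 0.2316]
tcp_rot: [-2.511, 1.887, -0.002]
ft_force: [1.1, -0.6, 0.5]
grip_width: 0.051
```

Emit:
send_rows(deltas=[[[-0.0376,-0.0321,0],[0,0,0],0.6],[[-0.0376,-0.0321,0],[0,0,0],0.6],[[-0.0376,-0.0321,0],[0,0,0],0.6],[[-0.0376,-0.0321,0],[0,0,0],0.6],[[-0.0376,-0.0321,0],[0,0,0],0.6],[[-0.0376,-0.0321,0],[0,0,0],0.6],[[-0.0376,-0.0321,0],[0,0,0],0.6]])

```text
time: 2.25
position: [0.4597, 0.0328, 0.2318]
tcp_rot: [-2.512, 1.885, -0.002]
ft_force: [0.7, -1.3, -0.1]
grip_width: 0.0516
```

Emit:
send_rows(deltas=[[[0,0,0],[0,0,7.6],0.6],[[0,0,0],[0,0,7.6],0.6],[[0,0,0],[0,0,7.6],0.6],[[0,0,0],[0,0,7.7],0.6],[[0,0,0],[0,0,0],0.6]])

```text
time: 2.75
position: [0.4591, 0.0308, 0.2314]
tcp_rot: [-1.928, 2.48, -0.0]
ft_force: [0.6, 0.7, -0.2]
grip_width: 0.051
```

Run:
```python
from h import *
s=read_state();print(s['time'],s['position'],s['grip_width'])
M=R.from_rotvec(s['tcp_rot']).as_matrix();print(M.round(3),np.arctan2(M[1,0],M[0,0]))
p=camera_params('wrist'); im=save('wrist','pics/w1.png'); np.save('w1.npy',p,allow_pickle=True)
for q in ['mask_box_center','fence','stop','vial','dish','tape_roll']:
    for r in place_of('wrist',q)[:2]: print(q,np.round(r['xy'],1),round(r['confidence'],2),ray('wrist',r['xy'],.014 if 'mask' in q else 0,p).round(4))
```

```text
2.75 [0.4590877  0.03084846 0.23141498] 0.05100626448356151
[[-0.246 -0.969  0.   ]
 [-0.969  0.246 -0.   ]
 [-0.    -0.    -1.   ]] -1.8197785183728727
mask_box_center [321.1 100.7] 0.71 [0.5282 0.0104 0.014 ]
mask_box_center [283.5 269.2] 0.66 [0.3612 0.0962 0.014 ]
vial [458.9 128.2] 0.61 [ 0.4658 -0.1235  0.    ]
dish [170.9 134. ] 0.56 [0.5346 0.1722 0.    ]
```

View pics/w1.png

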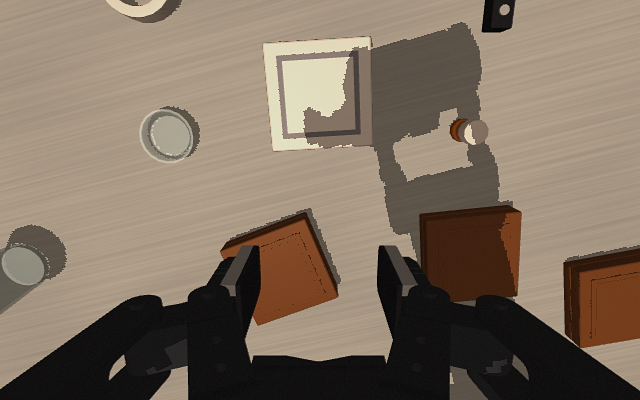

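```bash
cat >> h.py <<'E'
F0=np.array([.688,-.0235]);YA=-.249
def fen(P):
    d=np.asarray(P)[...,:2]-F0; return np.stack([d[...,0]*np.cos(YA)+d[...,1]*np.sin(YA),-d[...,0]*np.sin(YA)+d[...,1]*np.cos(YA)],-1)
E
python3 - <<'E'
from h import *
p=np.load('w1.npy',allow_pickle=True).item()
W=lambda c,z:ray('wrist',c,z,p)
B=np.array([W(c,.028) for c in [(263,43),(371,37),(373,146),(272,151)]]);f=fen(B);print(f.round(4),f.mean(0))
I=fen(np.array([W(c,.028) for c in [(278,57),(355,51),(360,132),(285,137)]]));print(I.round(4),I.mean(0))
print('brown',fen(np.array([W(c,.028) for c in [(221,250),(306,212),(338,296),(420,212),(520,206)]])).round(4))
print('vial',fen(W((476,131),.042)),'dish',fen(W((171,134),.0)),'stopscrew',fen(W((504,9),.02)), 'tcp',fen(read_state()['position']))
print('stop end corners',fen(np.array([W(c,.02) for c in [(484,27),(511,31)]])).round(4))
E
```

```text
[[-0.1128  0.0469]
 [-0.1076 -0.0517]
 [-0.2063 -0.0577]
 [-0.2113  0.0421]] [-0.15947909 -0.00511004]
[[-0.1247  0.0335]
 [-0.1195 -0.0375]
 [-0.1927 -0.0444]
 [-0.1976  0.0289]] [-0.15860714 -0.00487581]
brown [[-0.3169  0.1002]
 [-0.2743  0.009 ]
 [-0.3719 -0.0257]
 [-0.2743 -0.1093]
 [-0.2678 -0.2121]]
vial [-0.19075146 -0.15127475] dish [-0.19688184  0.15176244] stopscrew [-0.08260847 -0.17352254] tcp [-0.23523229 -0.0039725 ]
stop end corners [[-0.0976 -0.1571]
 [-0.101  -0.1826]]
```

Emit:
send_rows(deltas=[[[0,0,0.045],[0,0,0],0.6],[[0,0,0.045],[0,0,0],0.6],[[0,0,0.045],[0,0,0],0.6],[[0,0,0.04],[0,0,0],0.6],[[0,0,0.03],[0,0,0],0.6],[[0,0,0.015],[0,0,0],0.6],[[0,0,0],[0,0,0],0.6]])

```text
time: 3.8
position: [0.4565, 0.0307, 0.0089]
tcp_rot: [1.925, -2.477, -0.006]
ft_force: [-0.9, -0.9, 0.1]
grip_width: 0.0511
```

Emit:
send_rows(deltas=[[[0,-0.006,0],[0,0,0],0.6],[[0,-0.008,0],[0,0,0],0.6],[[0,-0.008,0],[0,0,0],0.6],[[0,-0.008,0],[0,0,0],0.6],[[0,-0.008,0],[0,0,0],0.6],[[0,-0.008,0],[0,0,0],0.6],[[0,-0.008,0],[0,0,0],0.6],[[0,-0.006,0],[0,0,0],0.6]])

```text
time: 4.6
position: [0.5181, 0.0157, 0.0113]
tcp_rot: [-1.927, 2.48, -0.001]
ft_force: [-2.0, 0.9, 1.6]
grip_width: 0.0515
```

Run:
```python
from h import *
s=read_state();print(s['time'],s['position'],fen(s['position']),s['ft_force'])
p=camera_params('wrist');np.save('w2.npy',p,allow_pickle=True); save('wrist','pics/w2.png')
im=save('side','pics/d2.png')
cv2.imwrite('pics/d2z.png',cv2.resize(im[120:320,180:440],(780,600),interpolation=cv2.INTER_CUBIC)[:,:,::-1])
```

```text
4.6 [0.51810802 0.01565207 0.01133564] [-0.17430084 -0.00392272] [-2.00556544  0.88361533  1.63705898]
```

View pics/d2z.png

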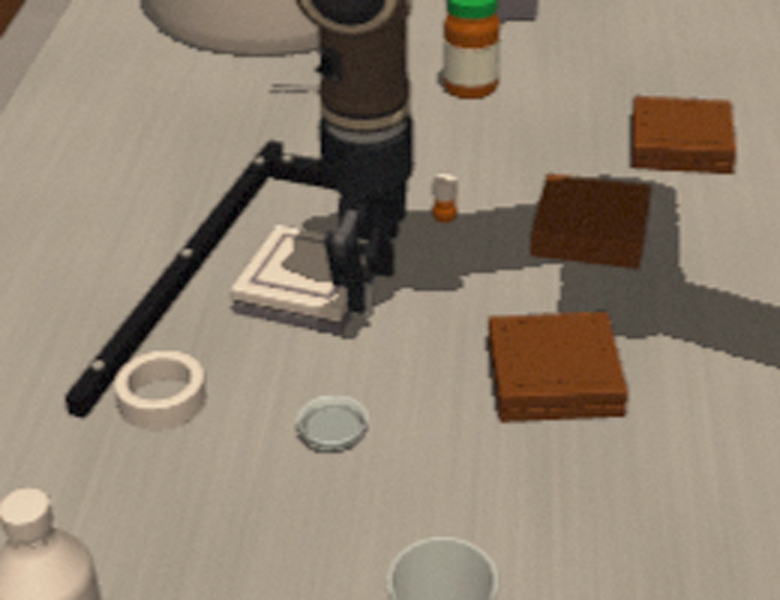

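View pics/w2.png

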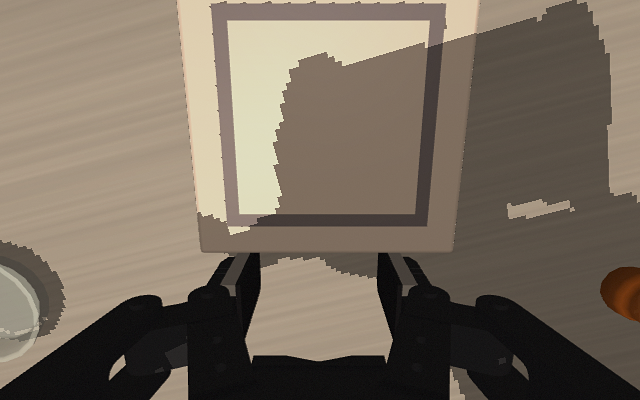

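The box is squared against both fingers, with its near edge at row 250 in the wrist view, and nothing else has moved.

Run:
```python
from h import *
p=np.load('w2.npy',allow_pickle=True).item()
print(fen(np.array([ray('wrist',c,.028,p) for c in [(203,251),(453,250),(330,250)]])))
```

```text
[[-0.1618028   0.0409148 ]
 [-0.16141163 -0.05612435]
 [-0.16139824 -0.00838497]]
```

Emit:
send_rows(deltas=[[[0,-0.006,0],[0,0,0],0.6],[[0,-0.007,0],[0,0,0],0.6],[[0,-0.007,0],[0,0,0],0.6],[[0,-0.007,0],[0,0,0],0.6],[[0,-0.007,0],[0,0,0],0.6],[[0,-0.005,0],[0,0,0],0.6],[[0,-0.003,0],[0,0,0],0.6]])

```text
time: 5.4
position: [0.5585, 0.0054, 0.0114]
tcp_rot: [-1.927, 2.481, -0.0]
ft_force: [-1.9, -0.7, 0.7]
grip_width: 0.0512
```

Emit:
send_rows(deltas=[[[0,-0.003,0],[0,0,0],0.6],[[0,-0.003,0],[0,0,0],0.6],[[0,-0.003,0],[0,0,0],0.6],[[0,-0.002,0],[0,0,0],0.6],[[0,0,0],[0,0,0],0.6]])

```text
time: 5.9
position: [0.5693, 0.0027, 0.0114]
tcp_rot: [-1.927, 2.48, -0.001]
ft_force: [0.1, -0.2, 0.1]
grip_width: 0.0514
```

Emit:
send_rows(deltas=[[[0,-0.001,0],[0,0,0],0.6],[[0,-0.001,0],[0,0,0],0.6],[[0,0,0],[0,0,0],0.6]])

```text
time: 6.2
position: [0.5705, 0.0023, 0.0112]
tcp_rot: [-1.928, 2.481, -0.0]
ft_force: [-1.3, 0.4, 0.8]
grip_width: 0.0516
```

Emit:
send_rows(deltas=[[[0,-0.001,0],[0,0,0],0.6],[[0,-0.001,0],[0,0,0],0.6],[[0,0,0],[0,0,0],0.6]])

```text
time: 6.5
position: [0.5726, 0.0017, 0.0112]
tcp_rot: [-1.928, 2.48, -0.0]
ft_force: [-1.2, -0.6, 0.3]
grip_width: 0.0516
```

Emit:
send_rows(deltas=[[[0,-0.001,0],[0,0,0],0.6],[[0,0,0],[0,0,0],0.6]])

```text
time: 6.7
position: [0.5726, 0.0017, 0.0111]
tcp_rot: [1.927, -2.479, -0.002]
ft_force: [-3.2, 1.0, 1.9]
grip_width: 0.0512
```

Run:
```python
from h import *
s=read_state();print(s['time'],s['position'],fen(s['position']),s['ft_force'])
save('wrist','pics/w3.png')
```

```text
6.7 [0.57261246 0.00173616 0.01113996] [-0.11804798 -0.00397766] [-3.23592033  1.00476851  1.89285823]
```

View pics/w3.png

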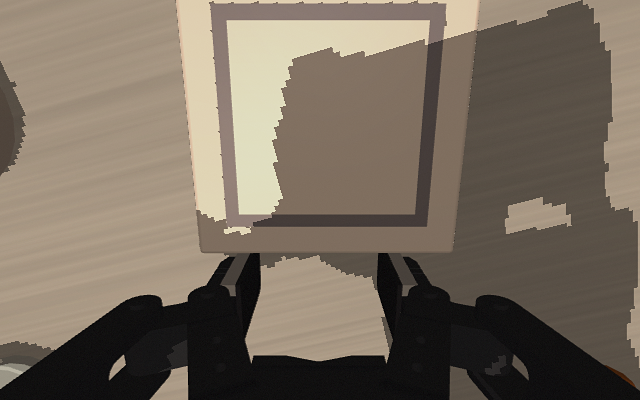

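Emit:
send_rows(deltas=[[[0,-0.001,0],[0,0,0],0.6],[[0,-0.001,0],[0,0,0],0.6],[[0,0,0],[0,0,0],0.6]])

```text
time: 7.05
position: [0.5726, 0.0017, 0.0108]
tcp_rot: [1.925, -2.477, -0.007]
ft_force: [-7.2, 1.8, 5.4]
grip_width: 0.0512
```

Emit:
send_rows(deltas=[[[0,0.01,0],[0,0,0],0.6],[[0,0.02,0],[0,0,0],0.6],[[0,0,-0.03],[0,0,0],0.6],[[0,0,-0.035],[0,0,0],0.6],[[0,0,-0.035],[0,0,0],0.45],[[-0.025,-0.029,0],[0,0,0],0.45],[[-0.025,-0.029,0],[0,0,0],0.45],[[-0.025,-0.029,0],[0,0,0],0.45]])

```text
time: 7.85
position: [0.6518, 0.06, 0.1128]
tcp_rot: [-1.925, 2.478, -0.006]
ft_force: [-0.4, -0.7, -0.5]
grip_width: 0.0385
```

Emit:
send_rows(deltas=[[[0,0,0],[0,0,-8],0.45],[[0,0,0],[0,0,-8],0.45],[[0,0,0],[0,0,-8],0.45],[[0,0,0],[0,0,-8],0.45],[[0,0,0],[0,0,-8],0.45],[[0,0,0],[0,0,-8],0.45],[[0,0,0],[0,0,-8],0.45]])

```text
time: 8.55
position: [0.6503, 0.0595, 0.1116]
tcp_rot: [-2.869, 1.277, -0.005]
ft_force: [-0.5, 0.3, 0.1]
grip_width: 0.0383
```

Emit:
send_rows(deltas=[[[0,0,0],[0,0,-8],0.45],[[0,0,0],[0,0,-8],0.45],[[0,0,0],[0,0,-8],0.45],[[0,0,0],[0,0,-8],0.45],[[0,0,0],[0,0,-2],0.45],[[0,0,0],[0,0,0],0.45]])

```text
time: 9.15
position: [0.6501, 0.0596, 0.1116]
tcp_rot: [-3.117, 0.391, -0.005]
ft_force: [-0.7, -0.3, -0.0]
grip_width: 0.0381
```

Run:
```python
from h import *
s=read_state();print(s['time'],s['position'],fen(s['position']),s['ft_force'],s['grip_width'])
M=R.from_rotvec(s['tcp_rot']).as_matrix();print(M.round(3),np.arctan2(M[1,0],M[0,0]))
p=camera_params('wrist');np.save('w4.npy',p,allow_pickle=True); save('wrist','pics/w4.png')
im=save('side','pics/d4.png')
cv2.imwrite('pics/d4z.png',cv2.resize(im[120:320,180:440],(780,600),interpolation=cv2.INTER_CUBIC)[:,:,::-1])
```

```text
9.15 [0.65006282 0.05956493 0.11155074] [-0.05723727  0.07115411] [-0.7310921  -0.31073733 -0.03314999] 0.038061202474690144
[[ 0.969 -0.247  0.003]
 [-0.247 -0.969 -0.   ]
 [ 0.003 -0.001 -1.   ]] -0.24974678682745335
```

View pics/w4.png

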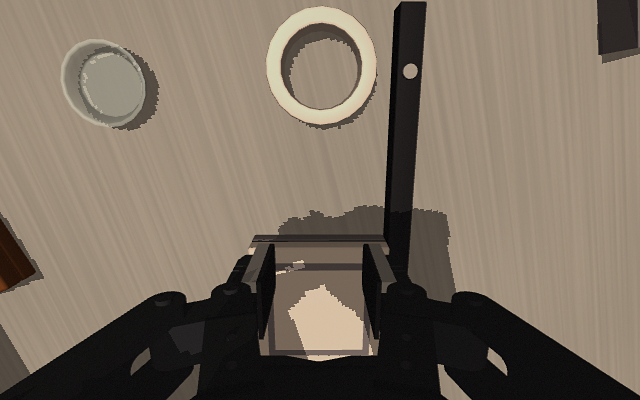

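View pics/d4z.png

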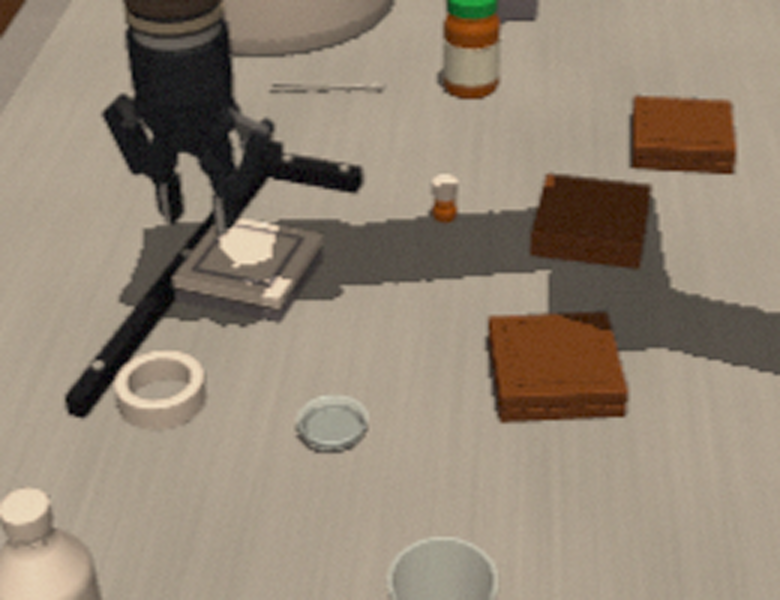

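Run:
```python
from h import *
p=np.load('w4.npy',allow_pickle=True).item()
W=lambda c,z:fen(ray('wrist',c,z,p)).round(4)
print('box left edge',W((256,236),.028),W((384,236),.028),W((256,240),.028),'fence inner top edge',W((398,10),.02),W((386,236),.02))
print('tape',W((322,123),.024),W((322,7),.024))
```

```text
box left edge [-0.1001  0.0516] [-0.0117  0.0515] [-0.1003  0.0486] fence inner top edge [-0.0088  0.1941] [-0.0086  0.0484]
tape [-0.0547  0.1276] [-0.0549  0.1947]
```

Emit:
send_rows(deltas=[[[-0.002,-0.012,0],[0,0,0],0.45],[[0,0,0.03],[0,0,0],0.45],[[0,0,0.03],[0,0,0],0.45],[[0,0,0.025],[0,0,0],0.45],[[0,0,0.015],[0,0,0],0.45],[[0,0,0],[0,0,0],0.45]])

```text
time: 9.85
position: [0.6478, 0.0723, 0.0085]
tcp_rot: [3.116, -0.391, -0.008]
ft_force: [-0.9, 0.6, -0.1]
grip_width: 0.0387
```

Emit:
send_rows(deltas=[[[0,0.005,0],[0,0,0],0.45],[[0,0.008,0],[0,0,0],0.45],[[0,0.008,0],[0,0,0],0.45],[[0,0.008,0],[0,0,0],0.45],[[0,0.008,0],[0,0,0],0.45],[[0,0.008,0],[0,0,0],0.45],[[0,0.008,0],[0,0,0],0.45],[[0,0.005,0],[0,0,0],0.45]])

```text
time: 10.65
position: [0.6357, 0.0148, 0.0115]
tcp_rot: [-3.117, 0.392, -0.0]
ft_force: [-0.6, 2.6, 1.1]
grip_width: 0.0384
```

Run:
```python
from h import *
s=read_state();print(s['time'],s['position'],fen(s['position']),s['ft_force'],s['grip_width'])
im=save('side','pics/d5.png')
cv2.imwrite('pics/d5z.png',cv2.resize(im[120:320,180:440],(780,600),interpolation=cv2.INTER_CUBIC)[:,:,::-1])
save('wrist','pics/w5.png')
```

```text
10.65 [0.63573034 0.01480447 0.01147391] [-0.06009719  0.02424206] [-0.55176971  2.58600263  1.10785278] 0.03843098032227396
```

View pics/d5z.png

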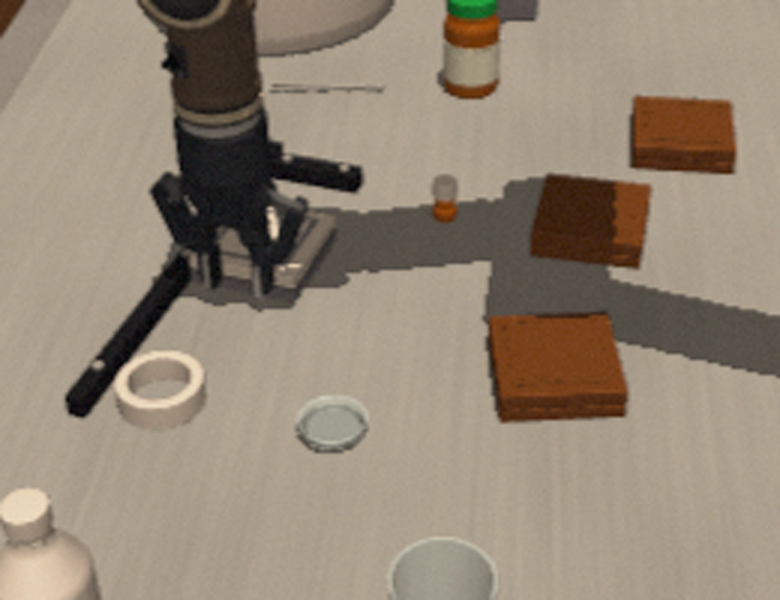

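View pics/w5.png

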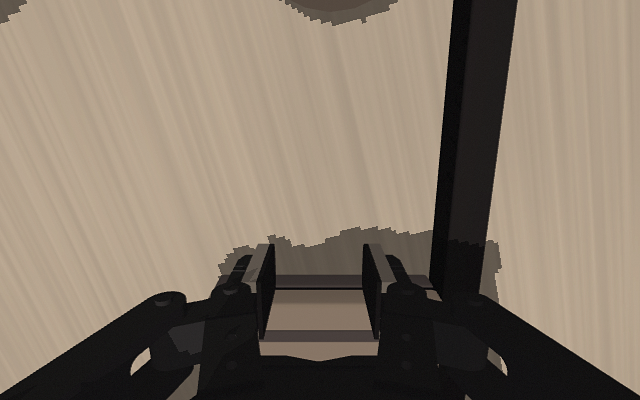

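Both fingers are on the box's +y face, and the box is sliding along the fence and staying flush.

Emit:
send_rows(deltas=[[[0,0.007,0],[0,0,0],0.45],[[0,0.009,0],[0,0,0],0.45],[[0,0.009,0],[0,0,0],0.45],[[0,0.009,0],[0,0,0],0.45],[[0,0.009,0],[0,0,0],0.45],[[0,0.009,0],[0,0,0],0.45],[[0,0.006,0],[0,0,0],0.45],[[0,0.004,0],[0,0,0],0.45]])

```text
time: 11.55
position: [0.6201, -0.0453, 0.0112]
tcp_rot: [3.117, -0.392, -0.0]
ft_force: [0.9, 1.3, -1.1]
grip_width: 0.0387
```

Emit:
send_rows(deltas=[[[0,0.002,0],[0,0,0],0.45],[[0,0.002,0],[0,0,0],0.45],[[0,0.002,0],[0,0,0],0.45],[[0,0.002,0],[0,0,0],0.45],[[0,0,0],[0,0,0],0.45]])

```text
time: 12.05
position: [0.6185, -0.0524, 0.0113]
tcp_rot: [3.117, -0.391, -0.0]
ft_force: [-0.7, -0.2, 0.5]
grip_width: 0.0385
```

Emit:
send_rows(deltas=[[[0,0.001,0],[0,0,0],0.45],[[0,0.001,0],[0,0,0],0.45],[[0,0,0],[0,0,0],0.45]])

```text
time: 12.35
position: [0.6181, -0.0542, 0.0114]
tcp_rot: [3.117, -0.391, 0.0]
ft_force: [1.0, 0.3, -0.8]
grip_width: 0.0385
```

Emit:
send_rows(deltas=[[[0,0.001,0],[0,0,0],0.45],[[0,0.001,0],[0,0,0],0.45],[[0,0.001,0],[0,0,0],0.45],[[0,0,0],[0,0,0],0.45]])

```text
time: 12.75
position: [0.6173, -0.0573, 0.0113]
tcp_rot: [3.117, -0.391, 0.0]
ft_force: [0.9, 1.4, -0.3]
grip_width: 0.0381
```

Emit:
send_rows(deltas=[[[0,0.001,0],[0,0,0],0.45],[[0,0.001,0],[0,0,0],0.45],[[0,0,0],[0,0,0],0.45]])

```text
time: 13.05
position: [0.6168, -0.0589, 0.0113]
tcp_rot: [-3.117, 0.391, -0.0]
ft_force: [0.2, 1.9, 0.4]
grip_width: 0.0386
```

Emit:
send_rows(deltas=[[[0,0.001,0],[0,0,0],0.45],[[0,0.001,0],[0,0,0],0.45],[[0,0,0],[0,0,0],0.45]])

```text
time: 13.35
position: [0.6166, -0.059, 0.0114]
tcp_rot: [-3.114, 0.391, -0.0]
ft_force: [1.3, 7.7, 0.6]
grip_width: 0.0384
```

Emit:
send_rows(deltas=[[[0,0.001,0],[0,0,0],0.45],[[0,0.001,0],[0,0,0],0.45],[[0,0,0],[0,0,0],0.45]])

```text
time: 13.65
position: [0.6166, -0.059, 0.0114]
tcp_rot: [-3.111, 0.392, -0.001]
ft_force: [2.3, 13.4, 0.0]
grip_width: 0.0385
```

Contact with the stop is confirmed: the TCP stalls and the force rises to 13 N. Backing off and lifting clear.

Emit:
send_rows(deltas=[[[0,-0.006,0],[0,0,0],0.45],[[0,-0.02,0],[0,0,0],0.45],[[0,-0.01,-0.02],[0,0,0],0.45],[[0,0,-0.045],[0,0,0],0.45],[[0,0,-0.045],[0,0,0],0.45],[[0,0,-0.045],[0,0,0],0.45],[[0,0,-0.045],[0,0,0],0.45],[[0,0,-0.03],[0,0,0],0.45]])

```text
time: 14.45
position: [0.6259, -0.0291, 0.2455]
tcp_rot: [3.116, -0.391, 0.008]
ft_force: [0.5, 0.0, 0.5]
grip_width: 0.0387
```

Emit:
send_rows(deltas=[[[-0.04,0,0],[0,0,0],0.45],[[-0.04,0,0],[0,0,0],0.45],[[-0.04,0,0],[0,0,0],0.45],[[-0.04,0,0],[0,0,0],0.45],[[-0.04,0,0],[0,0,8],0.45],[[-0.02,0,0],[0,0,8],0.45],[[0,0,0],[0,0,8],0.45],[[0,0,0],[0,0,8],0.45]])

```text
time: 15.25
position: [0.4115, 0.0284, 0.2414]
tcp_rot: [2.884, -1.242, 0.002]
ft_force: [-0.7, -0.1, 0.3]
grip_width: 0.0387
```

Emit:
send_rows(deltas=[[[0,0,0],[0,0,8],0.45],[[0,0,0],[0,0,8],0.45],[[0,0,0],[0,0,8],0.45],[[0,0,0],[0,0,8],0.45],[[0,0,0],[0,0,8],0.45],[[0,0,0],[0,0,8],0.45],[[0,0,0],[0,0,8],0.45],[[0,0,0],[0,0,0],0.45]])

```text
time: 16.05
position: [0.4121, 0.0283, 0.2412]
tcp_rot: [1.97, -2.446, 0.001]
ft_force: [0.3, -0.0, -0.2]
grip_width: 0.0385
```

Run:
```python
from h import *
s=read_state();print(s['time'],s['position'],fen(s['position']))
p=camera_params('wrist');np.save('w6.npy',p,allow_pickle=True); save('wrist','pics/w6.png')
im=save('side','pics/d6.png')
cv2.imwrite('pics/d6z.png',cv2.resize(im[120:320,180:440],(780,600),interpolation=cv2.INTER_CUBIC)[:,:,::-1])
im=save('scene','pics/s6.png')
cv2.imwrite('pics/s6z.png',cv2.resize(im[130:330,150:480],(792,480),interpolation=cv2.INTER_CUBIC)[:,:,::-1])
```

```text
16.05 [0.4121322  0.02830024 0.24121197] [-0.28012524 -0.01778077]
```

View pics/w6.png

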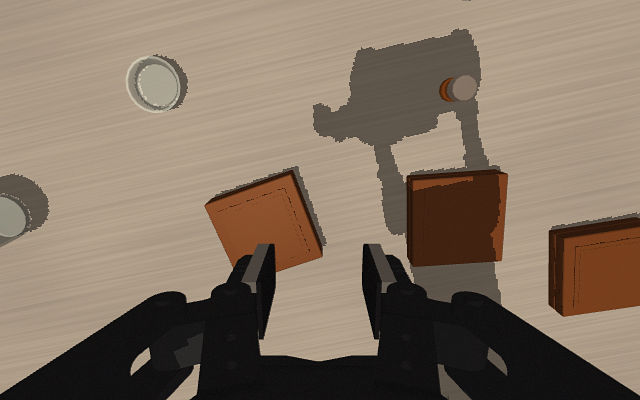

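View pics/d6z.png

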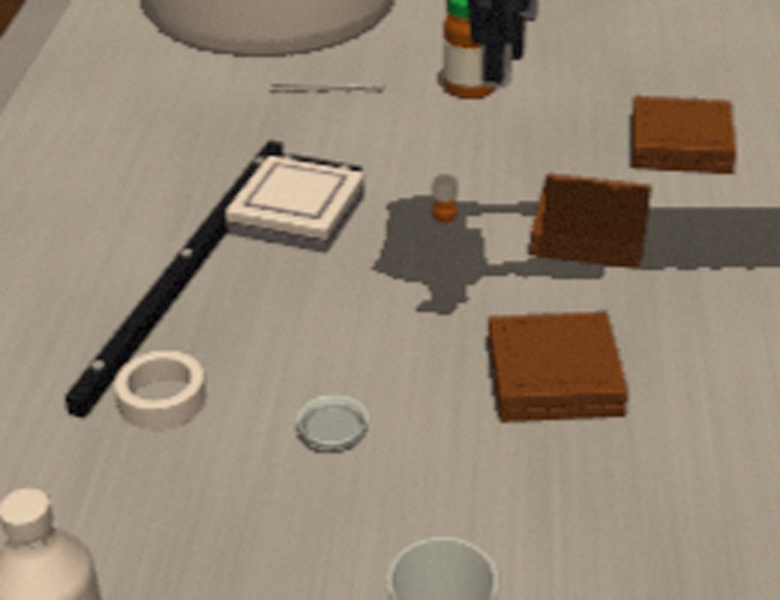

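View pics/s6z.png

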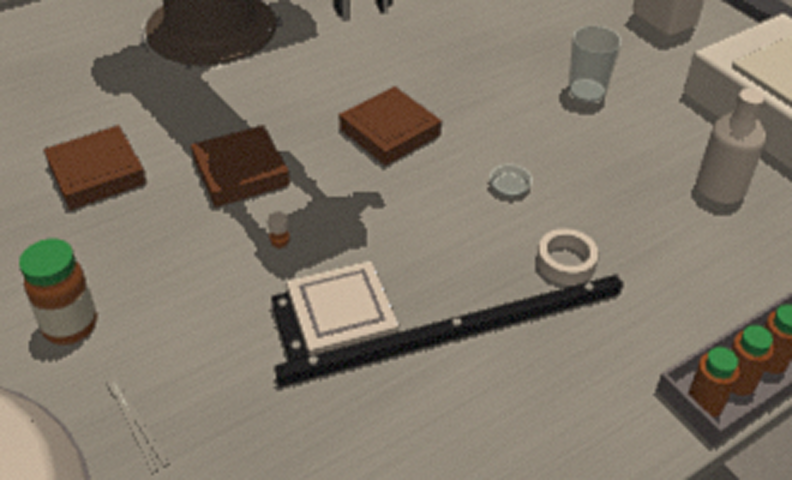

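The box looks seated in the corner and nothing else has moved. One closer wrist view will let me measure it.

Emit:
send_rows(deltas=[[[0.022,-0.04,0],[0,0,0],0.45],[[0.022,-0.04,0],[0,0,0],0.45],[[0.022,-0.04,0],[0,0,0],0.45],[[0.022,-0.035,0],[0,0,0],0.45],[[0,0,0],[0,0,0],0.45],[[0,0,0],[0,0,0],0.45]])

```text
time: 16.8
position: [0.5449, -0.0907, 0.2406]
tcp_rot: [1.97, -2.446, -0.002]
ft_force: [-0.8, -0.0, 0.4]
grip_width: 0.0384
```

Run:
```python
from h import *
s=read_state();print(s['time'],s['position'],fen(s['position']))
p=camera_params('wrist');np.save('w7.npy',p,allow_pickle=True); im=save('wrist','pics/w7.png')
print(place_of('wrist','mask_box_center')[:2])
```

```text
16.8 [ 0.54494327 -0.09068154  0.24056615] [-0.12208888 -0.10036379]
[{'xy': [501.8, 380.1], 'confidence': 0.84}, {'xy': [371.5, 337.7], 'confidence': 0.8}]
```

View pics/w7.png

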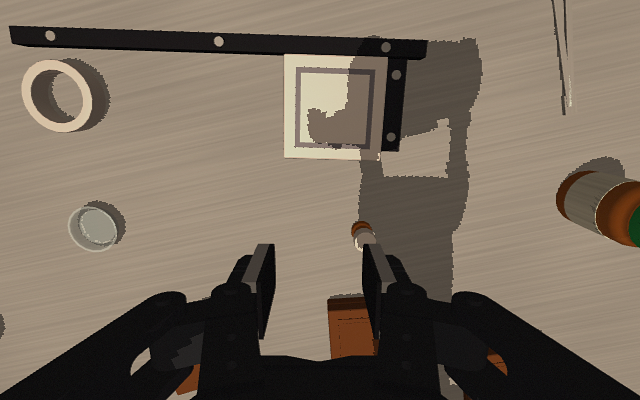

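Run:
```python
from h import *
p=np.load('w7.npy',allow_pickle=True).item()
W=lambda c,z:ray('wrist',c,z,p)
f=np.array([W(c,.02) for c in [(50,35.5),(219,41.5),(386,47.5)]]); st=np.array([W(c,.02) for c in [(396,75),(391,137)]])
a=f[0]-f[2]; ya=np.arctan2(-a[0],a[1]);print('fence yaw',ya)
def fr(P):
    d=np.asarray(P)[...,:2]-f[1][:2]; return np.stack([d[...,0]*np.cos(ya)+d[...,1]*np.sin(ya),-d[...,0]*np.sin(ya)+d[...,1]*np.cos(ya)],-1)
print('stop',fr(st).round(4))
im=cv2.imread('pics/w7.png')
cv2.imwrite('pics/w7z.png',cv2.resize(im[30:180,260:420],(640,600),interpolation=cv2.INTER_CUBIC))
for P in ([(297,67),(375.5,71),(371.5,149),(294.5,145.5)],[(284.5,54),(388,58),(380.5,161),(284,157)]):
    g=fr(np.array([W(c,.028) for c in P]));print(g.round(4).tolist(),g.mean(0))
```

```text
fence yaw -0.24698580655502597
stop [[-0.0246 -0.1723]
 [-0.0847 -0.1727]]
[[-0.0212, -0.0756], [-0.0224, -0.1507], [-0.0967, -0.1524], [-0.0957, -0.0743]] [-0.05900554 -0.11323015]
[[-0.0101, -0.0636], [-0.0104, -0.1617], [-0.1086, -0.1625], [-0.1077, -0.0637]] [-0.05921015 -0.11286319]
```

View pics/w7z.png

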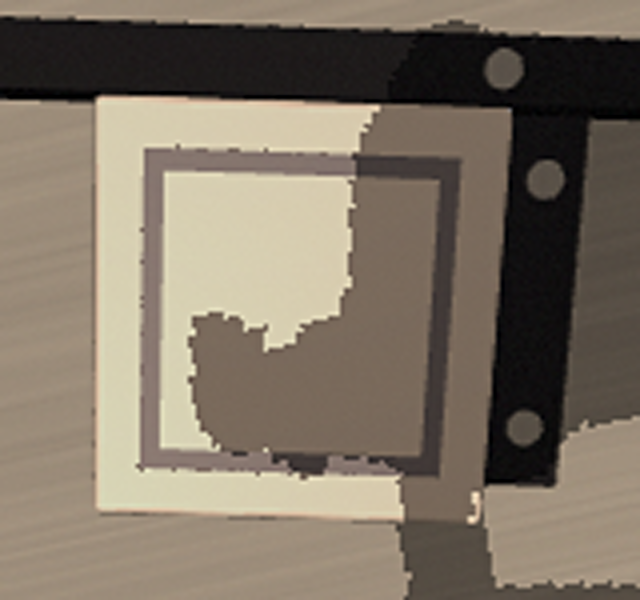

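The box centre is at x = −0.059 in the fence frame (touching is −0.058) and 59.5 mm from the stop origin (touching is 60). It is square to about 0.01 rad, and the robot is 0.24 m up and clear.

```bash
python3 -c "
from station import *
print(sign_off())"
```

```text
the job is handed in; nothing more can be done
None
```

The white mask box is in the corner, flat on the bench, with one side against the fence and the adjoining side against the stop. I handed the job in after about 17 s of robot time. I pushed it square to the fence with two partly open fingers, then slid it along the fence to the stop. Both contacts showed as a stall with rising force, about 7 N at the fence and 13 N at the stop.

- **Position:** the last wrist picture puts the box centre at x = −0.059 m in the fence frame, where touching is −0.058. It is 59.5 mm from the stop's origin, where touching is 60 mm, and square with the fence to about 0.01 rad.
- **Everything else:** in the scene, side and wrist pictures nothing else appears to have moved. That check was by eye; I did not measure the other things again. The gripper finished 0.24 m above the bench, clear of everything.
- **Disagreements:** the first camera estimates of where the fence and the stop would be touched were off by about 2 mm, so I went by the contact forces. The last network call for the box returned two points that match nothing white, probably the brown look-alikes, so I used the box's edges and the fence and stop screws instead.

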